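Clip the blue colour-sample fob back onto its eye

TASK

Take the blue colour-sample fob out of its rest and clip its snap hook onto the steel eye whose post has the blue lid: push the sprung gate in against the eye's upright bar until the bar is inside the hook and the gate has snapped shut behind it. Leave the fob lying flat on the counter, clipped on, and do not disturb the paint jars.

Things in the scene. Friction and masses are not known exactly. Their poses are not given: they have to be found in the camera images.
- fob: Loose sample fob, 0.15 kg, lying flat: plate handle and aluminium snap hook. Origin on its underside where they meet; +x to the hook's nose end, +y to the gate side, +z up. Starts with the plate in the rest. Hook: flat closed loop of 10 mm round bar, bar axis 8 mm above the underside, outer x -3 to 79 mm, outer y -23 to 23 mm; inside it is 26 mm wide (y -13 to 13 mm) and ends at x = 69 mm.
- plate_grip (a point): Middle of the fob's plate handle, at (-42, 0, 8) mm in the fob's frame, same axes. White plate with blue top: x -80 to -2 mm, y -13 to 13 mm, 16 mm thick (z 0 to 16). For clipping, hold the fob here: fingers outside the nose side cannot pass through the eye.
- nose_grip (a point): Middle of the hook's rigid nose end, at (53, 0, 8) mm in the fob's frame, same axes; 46 mm wide across y here. Nose bar at y = 18 mm from x = 41 to 60 mm, shank bar at y = -18 mm; the round crown follows. Here the fob can be taken out of its rest.
- hook_middle (a point): Point inside the hook's loop, at (36, 0, 8) mm of the fob's frame, same axes.
- gate_middle (a point): Middle of the shut gate's line, at (23, 18, 8) mm of the fob's frame (does not move with the gate). The opening it closes runs from x = 8 to 41 mm. To clip: push the fob sideways (+y) so the bar meets the gate at x about 31 mm and goes 13 mm or more inside the gate's line, then draw the fob back along its -x about 25 mm: the bar goes under the nose, the gate shuts.
- gate (a joint): The hook's sprung dark steel gate, a 7 mm rod 30 mm long, hinged at the fob's (8, 18) mm, tip towards the nose. 0 rad = shut, in line with the nose; grows as it is pressed inward (tip towards -y), up to 1.0 rad; cannot swing outward. Light spring, about 1 N at the tip at first, 3 N at 0.7 rad; shuts by itself.
- eye_blue: The eye to use, fixed: an 8 mm steel rod stands on the counter as an upright bar 40 mm high, then bends level along +x into a black post (24 mm square, centre at x = 72 mm, 46 mm high) with a blue lid on it (38 mm across, top at 58 mm). Opening between bar and post 56 mm long, 32 mm high, passed along y. Origin at the bar's foot; +x from bar to post, +z up.
- bar_blue (a point): Point on the axis of the blue eye's upright bar, 8 mm above the counter; same axes as the eye.
- eye_red: An identical eye with a red lid, not to be used. Origin and axes as for the blue eye. The two eyes may stand in either place.
- rest: Black rest fixed to the counter, open on top and at its +x end, no floor, walls 24 mm high. Covers x -96 to 26 mm, y -40 to 40 mm in its frame, which coincides with the fob's at the start (within 2 mm). Slot 32 mm wide up to x = -4 mm, then 54 mm wide: no room for fingers beside the plate or the hook's base, only beside the hook beyond x = 26 mm.
- jar_green: Bystander: glass paint jar with green cap, 40 mm across, 50 mm tall, origin under its centre.
- jar_yellow: Bystander: the same with yellow cap.
- jar_grey: Bystander: the same with grey cap.
Mind the look-alikes: they are no part of the job. What is shaped like the eye_blue but pink or yellow is not meant. Several things look just like the fob: the one meant starts farthest to the robot's left.

How it is judged:
At the end, for the whole second after the job is handed in: The blue eye's bar is inside the fob's hook loop (bar axis within 14 mm of the loop's centre line and between its ends), the gate is shut (under 0.12 rad), and the fob lies flat on the counter (within 8 mm, tilt under 0.2 rad), at rest (x of bar_blue in the frame of fob between 0.004 and 0.07 m and y of bar_blue in the frame of fob between -0.014 and 0.014 m and value of joint gate below 0.12 rad and height (world z) of fob below 0.008 m and angle between fob's own z axis and vertical below 0.2 rad and linear speed of fob below 0.02 m/s); the robot touches nothing.
It fails at once if a paint jar is pushed more than 30 mm or tipped over (distance of any of jar_green, jar_yellow, jar_grey from where it was at the start of the episode above 0.03 m or angle between any of jar_green, jar_yellow, jar_grey's own z axis and vertical above 0.5 rad).
It also fails if it takes over 56 s, if anything falls off the work surface, if the arm or the gripper's body presses on something with over 40 N, if the wrist force passes 120 N, or if a joint passes its speed limit or range.

ROBOT

A 7-joint arm with a two-finger parallel gripper is mounted at the origin on the work surface. World frame = base frame: x ahead of the robot, y to its left, z up, the work surface at z = 0. Lengths are in m, angles in rad, forces in N, time in s.
With the tool pointing down it reaches from about 0.425 to 0.925 m from the base axis. Payload 6.8 kg.
Tool frame: the origin (TCP) lies at the very end of the fingers, on their centre line; the grasp point (between the pads) lies 19 mm behind it; z points along the fingers, y is the line along which they close (so a half turn about z gives the same grasp; the last joint's range is limited). The gripper opens to 85 mm and grips with 20 to 120 N. Pads are 22 mm wide; open, the fingers measure 114 mm over their backs; the gripper's body (76 mm by 85 mm) begins 54 mm behind the grasp point. The pads swing forward as they close: fully open they stand 13 mm farther back than shut.
Start: joints at [1.208, 0.477, 0.022, 1.555, -0.011, 1.109, -0.083], TCP at [0.17, -0.653, 0.231] pointing down, gripper open.
Joint ranges: [-2.96, 2.96], [-0.34, 2.1], [-1.41, 1.46], [0.24, 2.44], [-1.37, 4.51], [0.17, 1.92], [-2.96, 2.96]. Speed limits (rad/s): [2.39, 2.39, 3.14, 3.14, 3.14, 3.14, 3.14].

INTERFACE

Orientations are given as a unit quaternion [w, x, y, z].
In Python, from station import telemetry, viewer, job, search_frame, cut_out gives the robot as it stands. The module is installed in compiled form; this text tells all that it offers.
- The arm moves only by the shell command python3 -m crank 'ROWS' [FORCE]. ROWS is JSON, a list of rows, each an object with "delta_rot": the turn, a rotation vector about the tool's x, y, z in degrees, a list of three; "xyz": the shift along the tool's x, y, z in m, a list of three; "fingers": the gripper command: -1 is fully open, 1 is shut, values between are in proportion. In form: [{"delta_rot": [ax, ay, az], "xyz": [dx, dy, dz], "fingers": fingers}, ...]. A call has 1 to 10 rows; each row is the pose to reach, as a shift and turn from the pose commanded when the call began, along the tool's axes at that moment; what a row does not reach only later rows make up. A row lasts 1/10 s, in which the tool goes at most 50 mm and 8.59 degrees, less where a joint would pass 70% of its speed; a pose out of reach is approached as far as the arm can. A call with a gripper value outside its range is refused whole. The fingers move at their own pace and stop on an object; FORCE is the grip in N (left out, the last holds). Time passes only in rows, so rows that repeat a pose let the fingers close. It gives the time, the measured TCP pose, the force, the opening and the grip force at its end, in the units of the state.
- telemetry.get_obs(): the state, without advancing time (a new reading comes with each control period).
- viewer.read_camera(name): name is "side" or "top"; returns a dict with "img" (420x560x3 uint8, red, green, blue), "fx", "fy", "cx", "cy" (pixels), "origin" and "rotation" of the camera in the world. Camera axes: x right, y up, looking along -z (the intrinsics and any distortion apply to the point x, -y, -z); pixel columns grow to the right and rows downward; lengths in m; the calibration is good to about 2 mm. A picture is of the moment at which its call begins. There is no depth.
- job.hand_in(): hands the job in; it is judged then, once.
Trained networks look in the newest picture that a camera, given by its name, has taken for a name from the list of things; names that differ only in an ending like _2 or _b are one class to them, and where a whole thing is asked for, a point or a joint stands for the part that bears it (a point fixed in the world has none). Each returns a list of dicts, best first, with "score" (0 to 1); they miss things now and then, are a little off and sometimes report something else, mostly with a low value. They report only what shows in the picture. A call takes as long as a camera call. They do not tell look-alikes from the thing itself.
- search_frame(camera, thing): "pixel" ([column, row] in pixels, amid what is visible of it).
- cut_out(camera, thing): "pixels" (420x560 bool, what is visible of it) and "pixel" ([column, row] in pixels, amid what is visible of it).
The state is a dict: "t": time; "q": joint angles; "joint_vel": joint speeds; "joint_torque": joint torques, N m; "eef_pos": TCP position; "tool_rot": TCP orientation; "contact_force": force on the tool from outside, world axes, zero at the start; "torque": the same for the moment, N m; "gripper_width": opening from 0.0 (shut) to 1.0 (fully open); "grasp_force": force on a finger pad.
Only numpy, scipy, OpenCV 4.12 (cv2) and the standard library are available. Lean on these libraries where they do the work, as an engineer would, in place of code of your own. Each camera call takes 0.05 s, during which the arm holds its last target. There are 200 camera calls.

## Working session

There is one attempt and no reset: what is moved stays moved. The work goes in short steps, Python scripts to look and compute and a shell command to move; the robot and the scene stay as the last step left them, time stands still between calls to the robot, and variables do not carry over. Pictures are saved under pics/ and viewed, at most 10 in all, crops included, and the job is handed in when it is done.

```bash
mkdir -p pics
cat > h.py <<'E'
import numpy as np, cv2, json
from station import telemetry, viewer, job, search_frame, cut_out
def cam(n):
    c=viewer.read_camera(n); c['origin']=np.array(c['origin']); c['rotation']=np.array(c['rotation']); 
    if c['rotation'].shape!=(3,3):
        from scipy.spatial.transform import Rotation as R
        q=c['rotation']; c['rotation']=R.from_quat([q[1],q[2],q[3],q[0]]).as_matrix()
    return c
def ray(c,p,z):
    d=c['rotation']@np.array([(p[0]-c['cx'])/c['fx'],-(p[1]-c['cy'])/c['fy'],-1])
    return c['origin']+d*(z-c['origin'][2])/d[2]
def proj(c,P):
    v=c['rotation'].T@(np.array(P)-c['origin'])
    return np.array([c['cx']+c['fx']*v[0]/-v[2], c['cy']+c['fy']*v[1]/v[2]])
E
python3 - <<'E'
from h import *
for n in('top','side'):
    c=cam(n); cv2.imwrite(f'pics/{n}0.png',c['img'][:,:,::-1]); print({k:(v.round(3).tolist() if hasattr(v,'round') else v) for k,v in c.items() if k!='img'})
    for t in ['fob','gate','eye_blue','eye_red','rest','jar_green','jar_yellow','jar_grey']:
        print(n,t,[(np.round(r['pixel']).tolist(),round(r['score'],2),ray(c,r['pixel'],0.01).round(3).tolist()) for r in search_frame(n,t)[:5]])
print(telemetry.get_obs())
E
```

```text
{'fx': 440.5339794680571, 'fy': 440.5339794680571, 'cx': 281.59580252003144, 'cy': 206.36840170279814, 'origin': [0.333, 0.022, 1.157], 'rotation': [[-0.03, 0.979, -0.203], [-1.0, -0.03, 0.002], [-0.004, 0.203, 0.979]]}
top fob [([448.0, 243.0], 0.79, [0.461, -0.411, 0.01]), ([382.0, 254.0], 0.77, [0.437, -0.239, 0.01])]
top gate [([260.0, 183.0], 0.22, [0.637, 0.075, 0.01])]
top eye_blue [([294.0, 138.0], 0.76, [0.763, -0.021, 0.01]), ([211.0, 231.0], 0.69, [0.511, 0.208, 0.01]), ([261.0, 180.0], 0.65, [0.644, 0.072, 0.01])]
top eye_red [([179.0, 189.0], 0.79, [0.628, 0.293, 0.01])]
top rest [([391.0, 267.0], 0.86, [0.403, -0.258, 0.01]), ([387.0, 259.0], 0.27, [0.424, -0.25, 0.01])]
top jar_green [([384.0, 259.0], 0.55, [0.423, -0.243, 0.01])]
top jar_yellow [([218.0, 140.0], 0.74, [0.762, 0.19, 0.01])]
top jar_grey [([136.0, 307.0], 0.55, [0.322, 0.398, 0.01])]
{'fx': 472.4950769167289, 'fy': 472.4950769167289, 'cx': 280.43627096424433, 'cy': 219.58311257152562, 'origin': [0.514, 1.136, 0.833], 'rotation': [[-1.0, -0.006, -0.011], [-0.005, -0.593, 0.805], [-0.011, 0.805, 0.593]]}

[... 588 characters left out ...]
array([ 1.20787038,  0.47697712,  0.02241224,  1.55539278, -0.01152062,
        1.10929441, -0.08307054]), 'joint_vel': array([ 0.00073494, -0.00036379, -0.00111744, -0.00011093, -0.00012243,
       -0.00094509,  0.0003698 ]), 'joint_torque': array([-1.85859071e-04, -5.96306813e+01,  1.60606641e+00, -2.81544739e+01,
        1.24314695e-02,  1.54905963e-03,  5.49578465e-05]), 'eef_pos': array([ 0.17016343, -0.65322342,  0.23132655]), 'tool_rot': array([2.51049734e-05, 9.91894681e-01, 1.27062746e-01, 1.91431426e-05]), 'contact_force': array([ 0.02252542, -0.91067299,  0.04855297]), 'torque': array([-0.0074167 , -0.02822101,  0.00112903]), 'grasp_force': 0.0, 'gripper_width': 1.003110074869711}
```

View pics/top0.png

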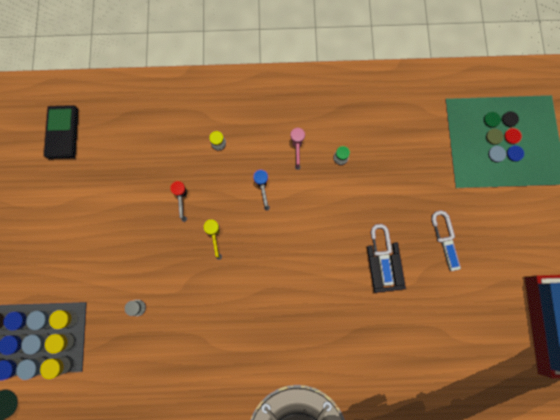

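View pics/side0.png

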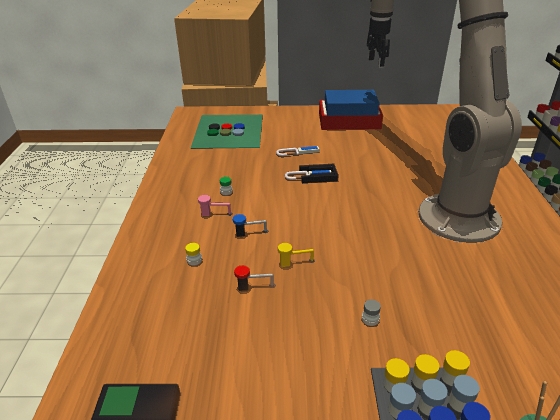

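The top view shows the fob to use in the black rest at about (384,258), hook pointing up. The other fob, at (447,242), is the look-alike. The blue eye's lid is at (261,177) and its bar foot is near (266,207). The side view agrees. Next I'll measure finer on the blue parts.

```bash
cat >> h.py <<'E'
def crop(c,x0,y0,w,h,s): return cv2.resize(c['img'][y0:y0+h,x0:x0+w,::-1],None,fx=s,fy=s,interpolation=cv2.INTER_CUBIC)
def blue(c,x0,y0,w,h):
    im=c['img'].astype(int); m=np.zeros(im.shape[:2],bool); m[y0:y0+h,x0:x0+w]=True
    return m&(im[...,2]>im[...,0]+40)&(im[...,2]>70)
def axis(c,m,z):
    v,u=np.nonzero(m); P=np.array([ray(c,(a,b),z)[:2] for a,b in zip(u,v)])
    ct=P.mean(0); e=np.linalg.eigh(np.cov(P.T)); d=e[1][:,1]; d=d*np.sign(d[0])
    return ct,np.degrees(np.arctan2(d[1],d[0])),np.sqrt(12*e[0])
E
python3 - <<'E'
from h import *
c=cam('top'); s=cam('side')
for n,c_,f,l in(('top',c,(368,222,40,75),(245,165,35,30)),('side',s,(280,160,65,25),(225,210,30,22))):
    m=blue(c_,*f); print(n,'plate',axis(c_,m,.016),m.sum())
    m=blue(c_,*l); v,u=np.nonzero(m); print('lid',u.min(),u.max(),v.min(),v.max(),axis(c_,m,.058 if n=='top' else .052)[0])
a=crop(c,240,160,50,60,8); b=crop(c,360,215,50,80,7)[:480]
cv2.imwrite('pics/z1.png',np.hstack([a,b[:480]]))
a=crop(s,220,205,60,40,6); b=crop(s,275,155,75,40,6)
cv2.imwrite('pics/z2.png',np.hstack([a,b])[:, :800])
E
```

```text
top plate (array([ 0.39462324, -0.24398692]), np.float64(4.819505171922511), array([0.02139617, 0.05896803])) 194
lid 254 267 170 184 [0.64093589 0.07197861]
side plate (array([ 0.39456525, -0.24757452]), np.float64(4.190448563267276), array([0.01871993, 0.05958398])) 51
lid 233 245 214 224 [0.64434121 0.07196455]
```

View pics/z1.png

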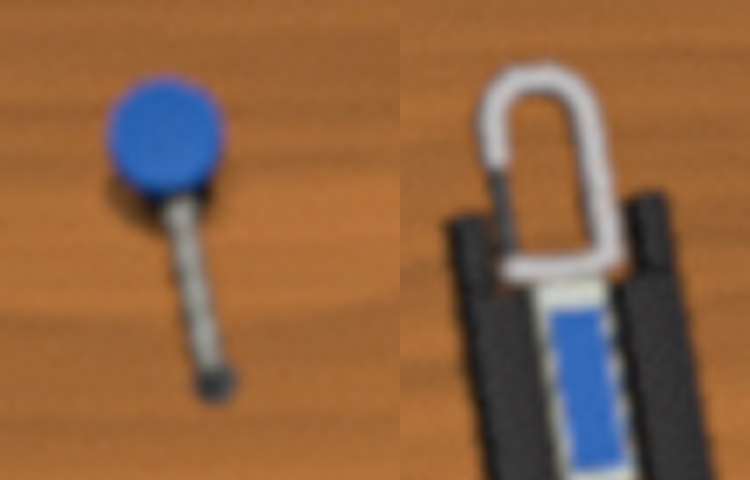

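View pics/z2.png

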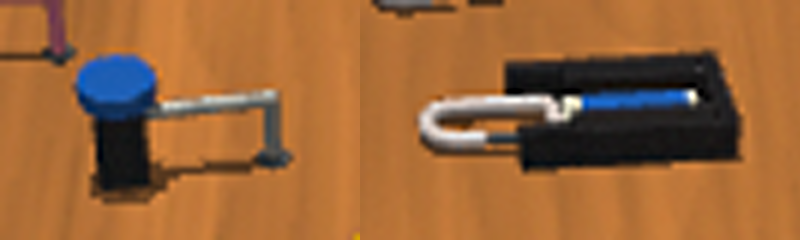

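Both crops agree. The gate is on the fob's left (+y), and the blue eye's bar is nearer the robot with its post farther away. The bar foot is at (266.8,207.9) in top and (265.8,231.2) in side; the hook crown is at (379.3,226) in top.

Run:
```python
from h import *
from scipy.spatial.transform import Rotation as R
c=cam('top'); s=cam('side')
print('bar',ray(c,(266.75,207.9),.003),ray(s,(265.8,231.2),.003))
lid=np.array([.6415,.072])
for b in (ray(c,(266.75,207.9),.003)[:2],ray(s,(265.8,231.2),.003)[:2]):
    d=lid-b; print('len',np.linalg.norm(d),'yaw',np.degrees(np.arctan2(d[1],d[0])))
cr=ray(c,(379.3,226),.010)[:2]; pl=np.array([.3946,-.2455]); d=cr-pl
print('crown',cr,np.linalg.norm(d),np.degrees(np.arctan2(d[1],d[0])))
print('side crown',ray(s,(421/6+275-60+0,125/6+155),.008))
u=d/np.linalg.norm(d); print('origin',pl+.042*u,'nose',pl+.095*u)
o=telemetry.get_obs(); q=o['tool_rot']; M=R.from_quat([q[1],q[2],q[3],q[0]]).as_matrix()
print(M.round(3)); T=np.append(pl+.095*u,.12); print('tool delta',M.T@(T-o['eef_pos']))
```

```text
bar [0.56973564 0.05897054 0.003     ] [0.57075415 0.06534425 0.003     ]
len 0.0729375743351716 yaw 10.290463755573173
len 0.0710582437063443 yaw 5.374553618389432
crown [ 0.51060492 -0.23625875] 0.11637242475141352 4.554711490904971
side crown [ 0.51442048 -0.23147018  0.008     ]
origin [ 0.43646736 -0.24216474] nose [ 0.48929999 -0.23795595]
[[ 0.968  0.252  0.   ]
 [ 0.252 -0.968 -0.   ]
 [ 0.     0.    -1.   ]]
tool delta [ 0.41350322 -0.32142982  0.11132585]
```

```bash
python3 -m crank '[{"delta_rot":[0,0,1],"xyz":[0.038,-0.030,0],"fingers":-1},{"delta_rot":[0,0,2],"xyz":[0.076,-0.060,0],"fingers":-1},{"delta_rot":[0,0,3],"xyz":[0.114,-0.090,0],"fingers":-1},{"delta_rot":[0,0,4],"xyz":[0.152,-0.120,0],"fingers":-1},{"delta_rot":[0,0,5],"xyz":[0.190,-0.150,0],"fingers":-1},{"delta_rot":[0,0,6],"xyz":[0.228,-0.180,0],"fingers":-1},{"delta_rot":[0,0,7],"xyz":[0.266,-0.210,0],"fingers":-1},{"delta_rot":[0,0,8],"xyz":[0.304,-0.240,0.01],"fingers":-1},{"delta_rot":[0,0,9],"xyz":[0.342,-0.270,0.03],"fingers":-1},{"delta_rot":[0,0,10],"xyz":[0.380,-0.296,0.06],"fingers":-1}]' 40
```

```text
t: 2.1
eef_pos: [0.4614, -0.274, 0.1762]
tool_rot: [0.001, 0.999, 0.04, 0.002]
contact_force: [0.6, -0.1, -0.1]
gripper_width: 0.997
grasp_force: 0.0
```

```bash
cat >> h.py <<'E'
from scipy.spatial.transform import Rotation as R
def goto(x,y,z,yaw):
    o=telemetry.get_obs(); q=o['tool_rot']; M=R.from_quat([q[1],q[2],q[3],q[0]]).as_matrix()
    a=np.radians(yaw); T=np.array([[np.cos(a),np.sin(a),0],[np.sin(a),-np.cos(a),0],[0,0,-1]])
    print('t',o['t'],'pos',o['eef_pos'].round(4),'xyz',(M.T@(np.array([x,y,z])-o['eef_pos'])).round(4),'rot',np.degrees(R.from_matrix(M.T@T).as_rotvec()).round(2),'F',o['contact_force'].round(1),'w',round(o['gripper_width'],3))
E
python3 -c "from h import *; goto(.4893,-.238,.002,4.6)"
```

```text
t 2.1 pos [ 0.4614 -0.274   0.1762] xyz [ 0.03   -0.034   0.1743] rot [ 0.1 -0.2 -0. ] F [ 0.6 -0.1 -0.1] w 0.997
```

```bash
python3 -m crank '[{"delta_rot":[0,0,0],"xyz":[0.030,-0.034,0.03],"fingers":-1},{"delta_rot":[0,0,0],"xyz":[0.030,-0.034,0.075],"fingers":-1},{"delta_rot":[0,0,0],"xyz":[0.030,-0.034,0.12],"fingers":-1},{"delta_rot":[0,0,0],"xyz":[0.030,-0.034,0.12],"fingers":-1},{"delta_rot":[0,0,0],"xyz":[0.030,-0.034,0.12],"fingers":-1}]'
python3 - <<'E'
from h import *
goto(.4893,-.238,.002,4.6)
c=cam('top');s=cam('side')
cv2.imwrite('pics/g1.png',np.hstack([crop(c,340,200,90,100,4),crop(s,260,110,100,100,4)]))
E
```

```text
t: 2.6
eef_pos: [0.4863, -0.2396, 0.0556]
tool_rot: [-0.0, 0.999, 0.04, -0.001]
contact_force: [0.9, 0.4, 1.0]
gripper_width: 1.001
grasp_force: 0.0
t 2.6 pos [ 0.4863 -0.2396  0.0556] xyz [ 0.0032 -0.0013  0.0536] rot [-0.02  0.07 -0.02] F [0.9 0.4 1. ] w 1.001
```

View pics/g1.png

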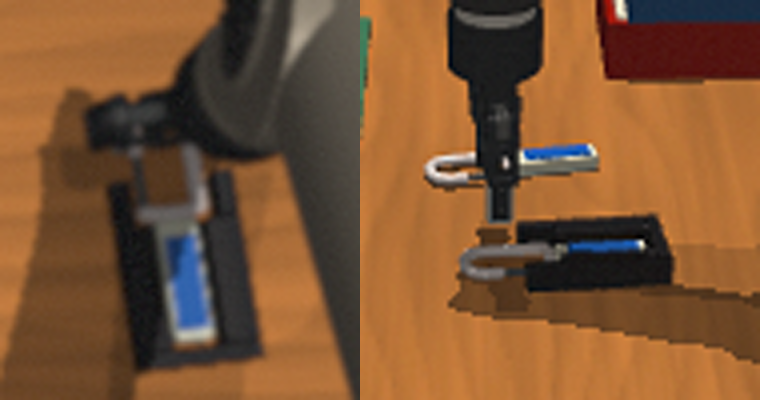

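The gripper straddles the hook's nose, in line with the fob. Side crop: fingers at about (500,215), above the hook at (500,260). Descend and grip.

```bash
python3 -m crank '[{"delta_rot":[0,0,0],"xyz":[0.003,-0.001,0.027],"fingers":-1},{"delta_rot":[0,0,0],"xyz":[0.003,-0.001,0.052],"fingers":-1},{"delta_rot":[0,0,0],"xyz":[0.003,-0.001,0.052],"fingers":-0.5},{"delta_rot":[0,0,0],"xyz":[0.003,-0.001,0.052],"fingers":0.5},{"delta_rot":[0,0,0],"xyz":[0.003,-0.001,0.052],"fingers":1},{"delta_rot":[0,0,0],"xyz":[0.003,-0.001,0.052],"fingers":1},{"delta_rot":[0,0,0],"xyz":[0.003,-0.001,0.052],"fingers":1},{"delta_rot":[0,0,0],"xyz":[0.003,-0.001,0.052],"fingers":1}]' 40
```

```text
t: 3.5
eef_pos: [0.4908, -0.2387, 0.0044]
tool_rot: [0.001, 0.999, 0.04, 0.001]
contact_force: [2.0, -0.5, 6.7]
gripper_width: 0.507
grasp_force: 41.0
```

```bash
python3 -m crank '[{"delta_rot":[0,0,0],"xyz":[0.005,0,-0.002],"fingers":1},{"delta_rot":[0,0,0],"xyz":[0.02,0,-0.002],"fingers":1},{"delta_rot":[0,0,0],"xyz":[0.035,0,-0.002],"fingers":1},{"delta_rot":[0,0,0],"xyz":[0.05,0,-0.002],"fingers":1},{"delta_rot":[0,0,0],"xyz":[0.065,0,-0.002],"fingers":1},{"delta_rot":[0,0,0],"xyz":[0.08,0,-0.002],"fingers":1},{"delta_rot":[0,0,0],"xyz":[0.095,0,-0.002],"fingers":1},{"delta_rot":[0,0,0],"xyz":[0.11,0,-0.002],"fingers":1},{"delta_rot":[0,0,0],"xyz":[0.125,0,-0.002],"fingers":1},{"delta_rot":[0,0,0],"xyz":[0.13,0,-0.002],"fingers":1}]'
python3 -m crank '[{"delta_rot":[0,0,0],"xyz":[0,0,0.001],"fingers":1},{"delta_rot":[0,0,0],"xyz":[0,0,0.002],"fingers":0.2},{"delta_rot":[0,0,0],"xyz":[0,0,0.002],"fingers":-1},{"delta_rot":[0,0,0],"xyz":[0,0,0.002],"fingers":-1},{"delta_rot":[0,0,0],"xyz":[0,0,0.002],"fingers":-1},{"delta_rot":[0,0,0],"xyz":[0,0,-0.04],"fingers":-1},{"delta_rot":[0,0,0],"xyz":[-0.04,0,-0.06],"fingers":-1},{"delta_rot":[0,0,0],"xyz":[-0.09,0,-0.06],"fingers":-1},{"delta_rot":[0,0,0],"xyz":[-0.095,0,-0.06],"fingers":-1},{"delta_rot":[0,0,0],"xyz":[-0.095,0,-0.06],"fingers":-1}]'
python3 - <<'E'
from h import *
goto(.5,-.23,.002,4.6)
c=cam('top');s=cam('side')
cv2.imwrite('pics/g2.png',np.hstack([crop(c,340,180,90,110,4),crop(s,240,110,110,110,4)]))
for n in('top','side'): print(n,[(np.round(r['pixel']),round(r['score'],2)) for r in search_frame(n,'fob')])
E
```

```text
t: 4.5
eef_pos: [0.6198, -0.2269, 0.005]
tool_rot: [-0.0, 0.999, 0.041, -0.0]
contact_force: [-0.6, -0.0, 0.4]
gripper_width: 0.506
grasp_force: 41.1
t: 5.5
eef_pos: [0.5218, -0.2361, 0.0651]
tool_rot: [0.0, 0.999, 0.039, -0.001]
contact_force: [1.2, 0.7, -0.5]
gripper_width: 1.0
grasp_force: 0.0
t 5.5 pos [ 0.5218 -0.2361  0.0651] xyz [-0.0212 -0.0078  0.0632] rot [ 0.    0.11 -0.12] F [ 1.2  0.7 -0.5] w 1.0
top [(array([374., 203.]), 0.56)]
side [(array([273., 173.]), 0.84), (array([302., 149.]), 0.6)]
```

View pics/g2.png

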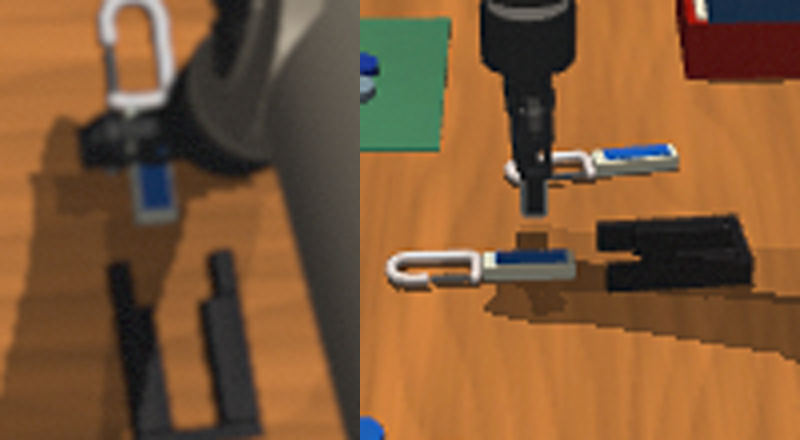

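The fob is out of the rest and flat, with the gripper centred over the blue plate. Now grip the plate.

```bash
python3 -m crank '[{"delta_rot":[0,0,0],"xyz":[0.002,-0.001,0.03],"fingers":-1},{"delta_rot":[0,0,0],"xyz":[0.002,-0.001,0.061],"fingers":-1},{"delta_rot":[0,0,0],"xyz":[0.002,-0.001,0.061],"fingers":0},{"delta_rot":[0,0,0],"xyz":[0.002,-0.001,0.061],"fingers":0.6},{"delta_rot":[0,0,0],"xyz":[0.002,-0.001,0.061],"fingers":1},{"delta_rot":[0,0,0],"xyz":[0.002,-0.001,0.061],"fingers":1},{"delta_rot":[0,0,0],"xyz":[0.002,-0.001,0.061],"fingers":1},{"delta_rot":[0,0,0],"xyz":[0.002,-0.001,0.061],"fingers":1},{"delta_rot":[0,0,0],"xyz":[0.002,-0.001,0.059],"fingers":1},{"delta_rot":[0,0,0],"xyz":[0.002,-0.001,0.059],"fingers":1}]' 60
python3 - <<'E'
from h import *
# bar at fob (31, 18+3.5+4+20=45): pre-position, eye yaw 8
a=np.radians(8);b=np.array([.570,.062]);Rm=np.array([[np.cos(a),-np.sin(a)],[np.sin(a),np.cos(a)]])
g=b-Rm@np.array([.031,.055])+Rm@np.array([-.042,0]); print(g); goto(g[0],g[1],.006,8)
E
```

```text
t: 6.7
eef_pos: [0.5263, -0.2344, 0.0069]
tool_rot: [0.0, 0.999, 0.04, 0.0]
contact_force: [-0.0, -0.1, -1.3]
gripper_width: 0.285
grasp_force: 59.0
[ 0.50536495 -0.00262438]
t 6.7 pos [ 0.5263 -0.2344  0.0069] xyz [-0.0024 -0.2327  0.0008] rot [ 0.03 -0.04 -3.41] F [-0.  -0.1 -1.3] w 0.285
```

```bash
python3 -m crank '[{"delta_rot":[0,0,0],"xyz":[-0.002,-0.02,-0.003],"fingers":1},{"delta_rot":[0,0,-0.5],"xyz":[-0.002,-0.05,-0.003],"fingers":1},{"delta_rot":[0,0,-1],"xyz":[-0.002,-0.08,-0.003],"fingers":1},{"delta_rot":[0,0,-1.5],"xyz":[-0.002,-0.11,-0.003],"fingers":1},{"delta_rot":[0,0,-2],"xyz":[-0.002,-0.14,-0.003],"fingers":1},{"delta_rot":[0,0,-2.5],"xyz":[-0.002,-0.17,-0.003],"fingers":1},{"delta_rot":[0,0,-3],"xyz":[-0.002,-0.20,-0.003],"fingers":1},{"delta_rot":[0,0,-3.4],"xyz":[-0.002,-0.22,-0.003],"fingers":1},{"delta_rot":[0,0,-3.4],"xyz":[-0.002,-0.223,-0.003],"fingers":1},{"delta_rot":[0,0,-3.4],"xyz":[-0.002,-0.223,-0.003],"fingers":1}]'
python3 - <<'E'
from h import *
goto(.505,-.003,.006,8)
c=cam('top');s=cam('side')
cv2.imwrite('pics/g3.png',np.hstack([crop(c,245,165,55,75,7),crop(s,225,195,55,75,7)]))
E
```

```text
t: 7.7
eef_pos: [0.5062, -0.0119, 0.0093]
tool_rot: [0.0, 0.998, 0.07, -0.0]
contact_force: [-0.4, -0.6, -0.8]
gripper_width: 0.282
grasp_force: 59.1
t 7.7 pos [ 0.5062 -0.0119  0.0093] xyz [ 0.     -0.009   0.0033] rot [0.01 0.01 0.06] F [-0.4 -0.6 -0.8] w 0.282
```

View pics/g3.png

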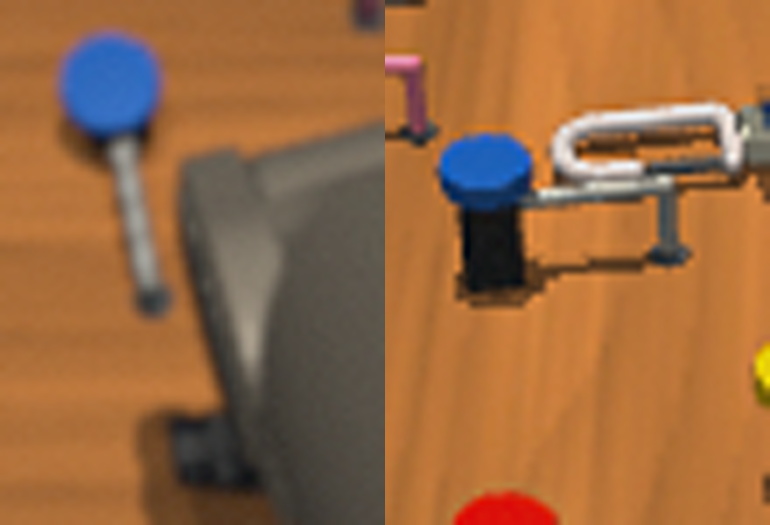

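Side crop: the hook lies parallel to the eye, just short of it. Its nose end is at side pixel (249,216.4), the nose/gate joint at about (262.1,219.3) and the bar foot at (265.6,231.4). Top is blocked by the arm. Now work out the offset.

Run:
```python
from h import *
s=cam('side'); o=telemetry.get_obs()
a=np.radians(8);Rm=np.array([[np.cos(a),-np.sin(a)],[np.sin(a),np.cos(a)]])
bar=ray(s,(265.6,231.4),.003)[:2]; print('bar',bar)
f0=o['eef_pos'][:2]+Rm@[.042,0]   # nominal fob origin
for n,p in(('crown x79',(249,216.4)),('tip x41',(262.1,219.3))):
    print(n,Rm.T@(ray(s,p,.013)[:2]-f0))
for b in(bar,np.array([.570,.060])): print('bar in nominal fob',Rm.T@(b-f0))
```

```text
bar [0.57129923 0.0662736 ]
crown x79 [0.07530922 0.00387746]
tip x41 [0.03847412 0.02405241]
bar in nominal fob [0.03350939 0.07019317]
bar in nominal fob [0.03134969 0.06416144]
```

```bash
python3 -m crank '[{"delta_rot":[0,0,0],"xyz":[0.005,0,0.003],"fingers":1},{"delta_rot":[0,0,0],"xyz":[0.005,-0.015,0.003],"fingers":1},{"delta_rot":[0,0,0],"xyz":[0.005,-0.03,0.003],"fingers":1},{"delta_rot":[0,0,0],"xyz":[0.005,-0.036,0.003],"fingers":1},{"delta_rot":[0,0,0],"xyz":[0.005,-0.042,0.003],"fingers":1},{"delta_rot":[0,0,0],"xyz":[0.005,-0.048,0.003],"fingers":1},{"delta_rot":[0,0,0],"xyz":[0.005,-0.052,0.003],"fingers":1},{"delta_rot":[0,0,0],"xyz":[0.005,-0.052,0.003],"fingers":1}]'
python3 - <<'E'
from h import *
goto(.505,-.003,.006,8)
s=cam('side')
cv2.imwrite('pics/g4.png',crop(s,225,195,65,55,9))
E
```

```text
t: 8.65
eef_pos: [0.5036, 0.0401, 0.0061]
tool_rot: [0.0, 0.998, 0.07, -0.0]
contact_force: [-0.7, -1.6, -1.1]
gripper_width: 0.285
grasp_force: 59.2
t 8.65 pos [0.5036 0.0401 0.0061] xyz [-0.0046  0.0429  0.0001] rot [ 0.01  0.05 -0.01] F [-0.7 -1.6 -1.1] w 0.285
```

View pics/g4.png

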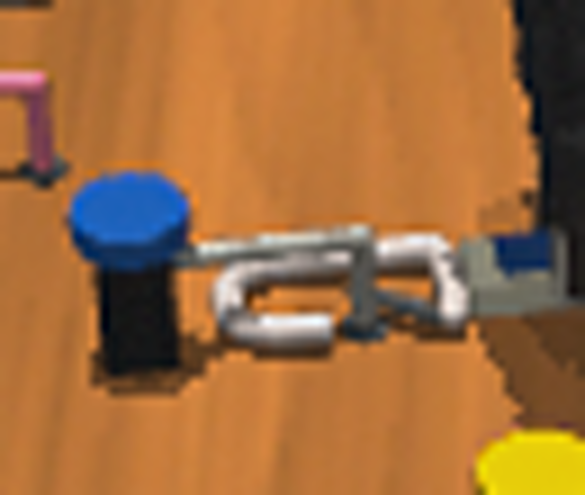

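The bar (foot at crop (362,325)) has entered the gap and is pushing the gate inward, clear of the nose tip at (330,335). Push about 13 mm more, then draw back.

```bash
python3 -m crank '[{"delta_rot":[0,0,0],"xyz":[0,-0.005,0],"fingers":1},{"delta_rot":[0,0,0],"xyz":[0,-0.010,0],"fingers":1},{"delta_rot":[0,0,0],"xyz":[0,-0.013,0],"fingers":1},{"delta_rot":[0,0,0],"xyz":[0,-0.013,0],"fingers":1},{"delta_rot":[0,0,0],"xyz":[-0.006,-0.013,0],"fingers":1},{"delta_rot":[0,0,0],"xyz":[-0.012,-0.013,0],"fingers":1},{"delta_rot":[0,0,0],"xyz":[-0.018,-0.013,0],"fingers":1},{"delta_rot":[0,0,0],"xyz":[-0.024,-0.013,0],"fingers":1},{"delta_rot":[0,0,0],"xyz":[-0.024,-0.013,0],"fingers":1}]'
python3 - <<'E'
from h import *
goto(.505,-.003,.006,8)
s=cam('side')
cv2.imwrite('pics/g5.png',crop(s,225,195,65,55,9))
E
```

```text
t: 9.6
eef_pos: [0.4774, 0.0496, 0.0062]
tool_rot: [0.0, 0.998, 0.07, -0.0]
contact_force: [0.4, -0.2, -1.1]
gripper_width: 0.284
grasp_force: 59.1
t 9.6 pos [0.4774 0.0496 0.0062] xyz [0.02   0.056  0.0002] rot [-0.    0.04  0.02] F [ 0.4 -0.2 -1.1] w 0.284
```

View pics/g5.png

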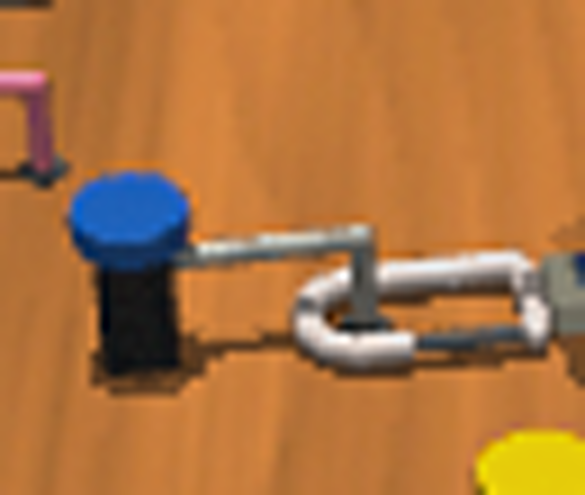

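Clipped: the bar stands inside the nose end at crop (365,320), and the gate is shut, in line with the nose. Set down, release and lift.

```bash
python3 -m crank '[{"delta_rot":[0,0,0],"xyz":[0,0,0.001],"fingers":1},{"delta_rot":[0,0,0],"xyz":[0,0,0.002],"fingers":1},{"delta_rot":[0,0,0],"xyz":[0,0,0.002],"fingers":0},{"delta_rot":[0,0,0],"xyz":[0,0,0.002],"fingers":-0.5},{"delta_rot":[0,0,0],"xyz":[0,0,0.002],"fingers":-1},{"delta_rot":[0,0,0],"xyz":[0,0,-0.02],"fingers":-1},{"delta_rot":[0,0,0],"xyz":[0,0,-0.05],"fingers":-1},{"delta_rot":[0,0,0],"xyz":[0,0,-0.1],"fingers":-1},{"delta_rot":[0,0,0],"xyz":[0,0,-0.1],"fingers":-1},{"delta_rot":[0,0,0],"xyz":[0,0,-0.1],"fingers":-1}]'
python3 - <<'E'
from h import *
s=cam('side')
cv2.imwrite('pics/g6.png',crop(s,225,175,75,75,8))
E
```

```text
t: 10.65
eef_pos: [0.4794, 0.0497, 0.1073]
tool_rot: [-0.0, 0.998, 0.07, 0.001]
contact_force: [-0.1, -0.2, -0.2]
gripper_width: 1.002
grasp_force: 0.0
```

View pics/g6.png

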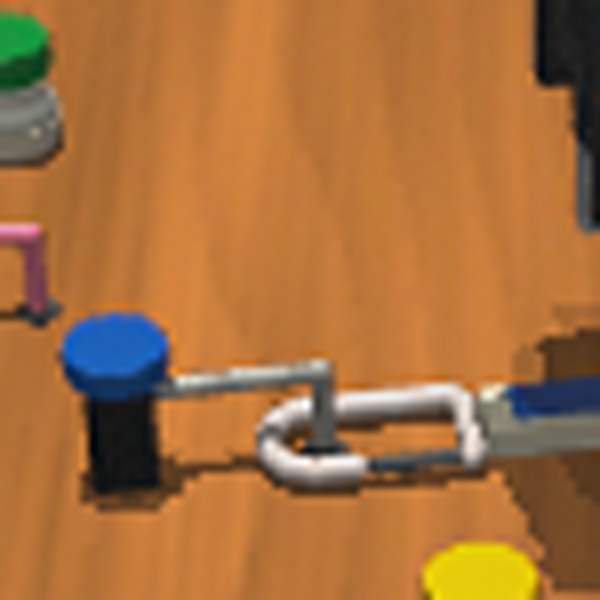

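The fob lies flat, with the bar inside the loop at crop (322,445), the gate shut and the gripper clear.

```bash
python3 -c "from station import job; print(job.hand_in())"
```

```text
the job is handed in; nothing more can be done
None
```

The blue fob is clipped onto the blue-lidded eye and lying flat with its gate shut; the gripper is clear, no move went near the paint jars, and the job is handed in (no verdict was returned).

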